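# Date-stamp the jam jar's label

### The job

Get the red jam jar's label date-stamped in the blue stamping stand: push the jar back until it sits against both rubber rollers, and roll it round with a fingertip until its white label faces straight out of the stand's open front. Then swing the stamp arm round so that the red pad presses firmly on the middle of the label for a moment, and let the arm spring fully open again. The stamp must touch nothing of the jar but the label; leave the jar seated and upright with its label to the front, and do not disturb the other things on the table.

Things in the scene. Friction and masses are not known exactly. Their poses are not given: they have to be found in the camera images.
- jar: the red jam jar with a white lid and a green paper seal, upright: 96 mm in diameter (too wide to grip), 90 mm tall, about 0.45 kg; lid 93 mm across from 68 mm up. Origin at the centre of its underside, z up, label on its own -x side. It stands on the bare table and slides and turns there.
- label (a point): the middle of the jar's white paper label (46 mm wide round the jar, 44 mm high, green lines), on the jar's wall 34 mm above the table. A green seal strip 13 mm wide runs from the label straight up and over the lid to its middle, so the label's side can be told from above.
- seat (a point): the point on the table where the centre of a jar comes when it sits against both rollers; its axes are the stand's: x points into the stand (its open front looks along -x), y to the left seen from the robot. The blue stand is fixed, at most 84 mm high; a base strip 8 mm high lies left of the jar from y = 70 mm, a base plate behind it from x = 56 mm.
- carriage (a joint): how far (m) the roller carriage is pushed back along the seat's +x: 0 at rest, 0.008 at most, sprung to the front (gives way from about 2 N, 0.9 N per mm). It holds two free-turning upright rollers with black rubber tyres (32 mm diameter) at x = 37, y = +-52 mm: a finger pressing the jar back by some 4 mm and moving along its front rolls it round on the spot.
- stamp_hinge (a point): top part of the upright hinge post of the stamp arm, 62 mm above the table, at x = -64, y = +88 mm of the seat's axes (left front of the stand; post top 79 mm)
- stamp_handle (a point): middle of the black upright handle peg at the free end of the stamp arm, 116 mm from the hinge axis: 16 mm diameter, from 40 to 84 mm above the table. The arm (10 mm thick, 31 to 53 mm above the table) runs straight from hinge to peg.
- stamp_pad (a point): middle of the face of the red stamp pad (26 x 26 mm) on the arm, 88 mm from the hinge axis along the arm, 21 mm off its centre plane, 38 mm above the table; shut, it faces the seat from the front
- stamp_arm (a joint): angle of the stamp arm: 0 = sprung fully open (pointing front left, away from the jar), growing counterclockwise seen from above to its stop at 1.9 rad = shut across the jar's front. A seated jar meets the pad at about 1.84; at the stop the pad pushes it back some 5 mm with 5 to 9 N. A light spring (1 N at the handle) swings the arm back open in about 2 s when let go.
- jar_done: finished jar of the same size with amber contents, blue seal and brass lid: leave alone
- labels: cream roll of price labels, 63 mm, 28 mm high: leave alone
- marker: grey and black felt marker, 140 mm, lying: leave alone
- salt: glass salt shaker with a grey top, 44 mm wide, 90 mm tall: leave alone
Not all that is in view belongs to the job. Leave any turquoise look-alike of the jar alone.

How it is judged (in metres and radians):
On the way, in this order (a step that is already met when the one before it is completed fails the run):
1. the jar sits against the rollers with the middle of its label within 10 mm of the stand's centre line, facing front, the stamp not touching it (horizontal distance between jar and seat below 0.01 m and angle between jar's own z axis and vertical below 0.1 rad and y of label in the frame of seat between -0.01 and 0.01 m and x of label in the frame of seat below -0.02 m and contact force between stamp_arm and jar below 0.1 N), for 0.2 s.
2. the stamp is pressed on the label with more than 2 N for 0.2 s (horizontal distance between jar and seat below 0.01 m and angle between jar's own z axis and vertical below 0.1 rad and y of label in the frame of seat between -0.01 and 0.01 m and x of label in the frame of seat below -0.02 m and contact force between stamp_arm and jar above 2 N), for 0.2 s.
At the end, for the whole second after the job is handed in: The jar stands upright and still within 10 mm of its seat, the middle of its label faces the open front within 10 mm of the stand's centre line, and the stamp arm has sprung open (below 0.1 rad) (horizontal distance between jar and seat below 0.01 m and angle between jar's own z axis and vertical below 0.1 rad and y of label in the frame of seat between -0.01 and 0.01 m and x of label in the frame of seat below -0.02 m and value of joint stamp_arm below 0.1 rad and linear speed of jar below 0.02 m/s); the robot touches nothing.
It fails at once if the stamp arm touches the jar while the middle of the label is more than 12 mm off the stand's centre line or not in front (contact force between stamp_arm and jar above 0.5 N and not (y of label in the frame of seat between -0.012 and 0.012 m and x of label in the frame of seat below -0.02 m)).
It fails at once if the jar is tipped (angle between jar's own z axis and vertical above 0.35 rad).
It fails at once if the finished jar, the label roll, the marker or the salt shaker is moved by more than 20 mm (distance of any of jar_done, labels, marker, salt from where it was at the start of the episode above 0.02 m).
It also fails if it takes over 67 s, if anything falls off the work surface, if the arm or the gripper's body presses on something with over 40 N, if the wrist force passes 120 N, or if a joint passes its speed limit or range.

### The arm

A 6-joint arm with a two-finger parallel gripper is mounted at the origin on a cart in front of the work surface, level with it; the furniture and walls round the work are solid. World frame = base frame: x ahead of the robot, y to its left, z up, the work surface at z = 0. Lengths are in mm, angles in rad, forces in N, time in s.
With the tool pointing down it reaches from about 350 to 975 mm from the base axis. Payload 7.1 kg.
Tool frame: the origin (TCP) lies at the very end of the fingers, on their centre line; the grasp point (between the pads) lies 19 mm behind it; z points along the fingers, y is the line along which they close (so a half turn about z gives the same grasp; the last joint's range is limited). The gripper opens to 88 mm and grips with 3 to 60 N. Pads are 20 mm wide; open, the fingers measure 115 mm over their backs; the gripper's body (75 mm by 178 mm) begins 61 mm behind the grasp point.
Start: joints at [1.221, 0.423, 1.63, -0, 1.089, -0.019], TCP at [202.968, 591.108, 222.675] pointing down, gripper open.
Joint ranges: [-3, 3], [-0.9, 2.11], [0.09, 2.58], [-1.31, 4.45], [0.11, 2.69], [-2.54, 2.54]. Speed limits (rad/s): [2.39, 2.39, 3.01, 3.14, 3.14, 3.14].

### API

Orientations are given as a rotation vector (axis times angle).
In Python, from plant import status, imaging, close_job gives the robot as it stands.
- The arm moves only by the tool move_arm, never from a script. Its arguments are lists of equal length, an entry for each row: "delta_pos": the shift along the world's x, y, z as a fraction of full scale, a list of three; "twist": the turn, a rotation vector about the world's x, y, z as a fraction of full scale, a list of three; "jaw": the closure, from -1 (fully open) to 1 (shut), so that 0 is half open. In form: {"delta_pos": [[dx, dy, dz], ...], "twist": [[ax, ay, az], ...], "jaw": [jaw, ...]}. A call has exactly 10 rows; each row shifts and turns the commanded pose from where the row before left it; what a row does not reach is not made up. Full scale, the value 1, is 200 mm for a shift and 0.1 rad for a turn. A row lasts 1/10 s, in which the tool goes at most 50 mm and 8.59 degrees, less where a joint would pass 70% of its speed; a pose out of reach is approached as far as the arm can. A call with a number of a shift or a turn outside -1 to 1 is refused whole. A call with a gripper value outside its range is refused whole. The fingers move at their own pace and stop on an object; "grip_force" is the grip in N (left out, the last holds). Time passes only in rows, so rows that do not move let the fingers close, or fill a call up. It gives the time, the measured TCP pose, the force, the opening and the grip force at its end, in the units of the state.
- status.observe(): the state, without advancing time (a new reading comes with each control period).
- imaging.grab_frame(name): name is "scene" or "side" or "wrist"; returns a dict with "pixels" (480x640x3 uint8, red, green, blue), "K" (3x3 intrinsics, pixels), "pose" (4x4, takes a point from camera to world coordinates). Camera axes: x right, y up, looking along -z (the intrinsics and any distortion apply to the point x, -y, -z); pixel columns grow to the right and rows downward; lengths in mm; the calibration is good to about 2 mm. A picture is of the moment at which its call begins. There is no depth.
- close_job(): hands the job in; it is judged then, once.
The state is a dict: "t": time; "joints": joint angles; "qvel": joint speeds; "effort": joint torques, N m; "tool_pos": TCP position; "orientation": TCP orientation; "wrist_force": force on the tool from outside, world axes, zero at the start; "moment": the same for the moment, N m; "finger_gap": finger opening in mm; "finger_force": force on a finger pad.
Only numpy, scipy, OpenCV 4.12 (cv2) and the standard library are available. Lean on these libraries where they do the work, as an engineer would, in place of code of your own. Each camera call takes 0.05 s, during which the arm holds its last target. There are 200 camera calls.

## Working session

There is one attempt and no reset: what is moved stays moved. The work goes in short steps, Python scripts to look and compute and a tool call to move; the robot and the scene stay as the last step left them, time stands still between calls to the robot, and variables do not carry over. Pictures are saved under pics/ and viewed, at most 10 in all, crops included, and the job is handed in when it is done.

Besides the shell and the picture viewer there is one more tool, called after "Call:" by a JSON object that holds its "method" and its "body". move_arm: Moves the arm, as the interface text tells. Shift numbers are shares of 200 mm and turn numbers shares of 0.1 rad, none past 1 either way. Its arguments: {"type":"object","properties":{"delta_pos":{"type":"array"},"twist":{"type":"array"},"jaw":{"type":"array"},"grip_force":{"type":"number"}},"required":["delta_pos","twist","jaw"]}

```bash
mkdir -p pics; ls
cat > h.py <<'E'
import numpy as np, cv2
from plant import status, imaging, close_job
def grab(n, save=None):
    f=imaging.grab_frame(n); 
    if save: cv2.imwrite(save, f["pixels"][:,:,::-1])
    return f
def ray(f,u,v):
    K=np.array(f["K"]);T=np.array(f["pose"])
    d=np.linalg.inv(K)@[u,v,1]; d=np.array([d[0],-d[1],-d[2]])
    return T[:3,3], T[:3,:3]@d
def onz(f,u,v,z):
    o,d=ray(f,u,v); return o+d*(z-o[2])/d[2]
def proj(f,p):
    T=np.array(f["pose"]); q=T[:3,:3].T@(np.array(p)-T[:3,3]); q=np.array(f["K"])@[q[0],-q[1],-q[2]]; return q[:2]/q[2]
def tri(f,a,g,b):
    o1,d1=ray(f,*a);o2,d2=ray(g,*b)
    s=np.linalg.lstsq(np.c_[d1,-d2],o2-o1,rcond=None)[0]
    return (o1+s[0]*d1+o2+s[1]*d2)/2, np.linalg.norm(o1+s[0]*d1-o2-s[1]*d2)
E
python3 - <<'E'
from h import *
ims=[]
for n in("scene","side","wrist"):
    f=grab(n,f"pics/{n}0.png"); print(n,f["K"],f["pose"]); print(f.keys())
print(status.observe())
E
```

```text
pics
scene [[504.62045505   0.         313.75565107]
 [  0.         504.62045505 234.32811946]
 [  0.           0.           1.        ]] [[ 7.16443014e-01  4.41829455e-01 -5.39903824e-01 -1.44069370e+02]
 [-6.97616594e-01  4.46656164e-01 -5.60204748e-01 -7.27254375e+02]
 [-6.36358751e-03  7.78000645e-01  6.28231248e-01  8.73061813e+02]
 [ 0.00000000e+00  0.00000000e+00  0.00000000e+00  1.00000000e+00]]
dict_keys(['pixels', 'K', 'pose'])
side [[583.63101977   0.         318.93210829]
 [  0.         583.63101977 251.12063782]
 [  0.           0.           1.        ]] [[ 9.99823260e-01 -1.70415635e-02 -7.93938137e-03  5.50247493e+02]
 [-1.87264597e-04  4.13254008e-01 -9.10615775e-01 -1.26453231e+03]
 [ 1.87992977e-02  9.10456320e-01  4.13177778e-01  6.35250377e+02]
 [ 0.00000000e+00  0.00000000e+00  0.00000000e+00  1.00000000e+00]]
dict_keys(['pixels', 'K', 'pose'])
wrist [[338.0449428    0.         316.75932206]
 [  0.         338.0449428  231.30451699]
 [  0.           0.           1.        ]] [[ 3.24677691e-01 -9.10355702e-01 -2.56587008e-01  1.31530786e+02]
 [ 9.45824272e-01  3.1
[... 197 characters left out ...]
s', 'K', 'pose'])
{'t': 0.15, 'joints': array([ 1.22099524e+00,  4.23683850e-01,  1.63045894e+00, -7.87885738e-06,
        1.08861205e+00, -1.89996759e-02]), 'qvel': array([ 0.00119769, -0.00317638, -0.00324029, -0.00064679, -0.00037137,
        0.00296002]), 'effort': array([-1.11927070e-04, -5.44980562e+01, -2.73920059e+01,  6.43361360e-02,
        2.04808451e-02, -8.33682179e-05]), 'tool_pos': array([202.83776845, 590.73670858, 222.09050607]), 'orientation': array([-5.17215918e-01, -3.09851466e+00,  1.79649835e-03]), 'wrist_force': array([ 0.56721487, -1.07087262, -0.34111506]), 'moment': array([ 0.00423353, -0.00232516,  0.01856894]), 'finger_force': 0.0, 'finger_gap': 87.82309178506651}
```

View pics/scene0.png

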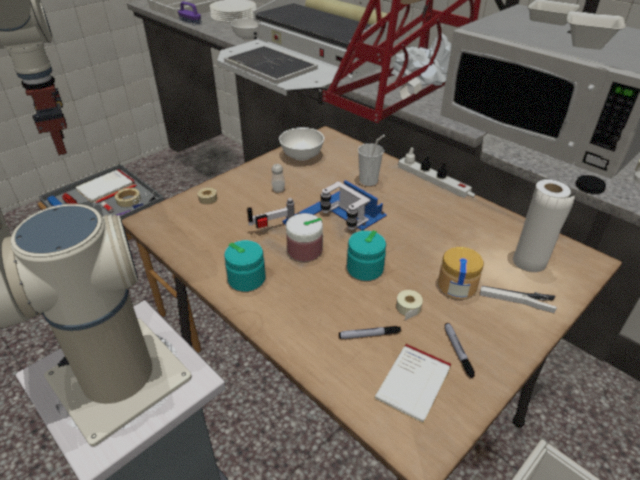

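View pics/side0.png

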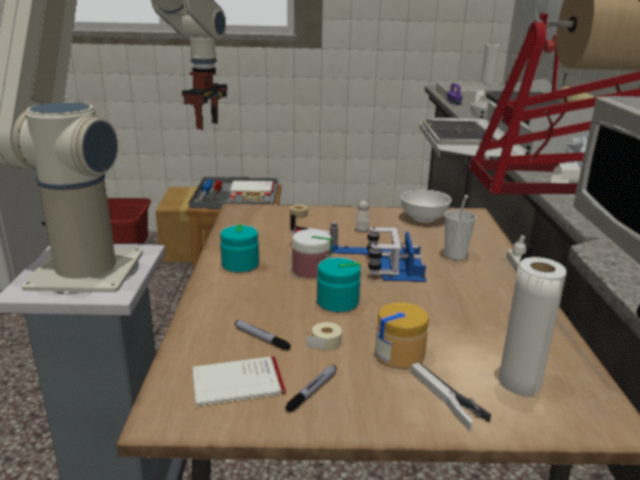

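The jar is at about (304,238) in the scene view, with turquoise decoys at (245,266) and (366,256). The stand's rollers are near (326,202) and (352,218), the hinge post at (291,207), and the handle peg at (250,214). I'll enlarge this area from both views.

Run:
```python
import cv2,numpy as np
a=cv2.imread("pics/scene0.png")[150:290,220:420]; b=cv2.imread("pics/side0.png")[190:320,210:450]
a=cv2.resize(a,None,fx=3,fy=3,interpolation=cv2.INTER_CUBIC); cv2.imwrite("pics/c1.png",a)
b=cv2.resize(b,None,fx=3,fy=3,interpolation=cv2.INTER_CUBIC); cv2.imwrite("pics/c2.png",b)
```

```text
(no output)
```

View pics/c1.png

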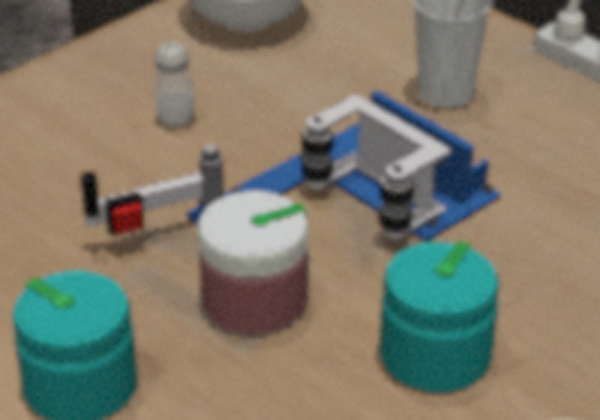

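View pics/c2.png

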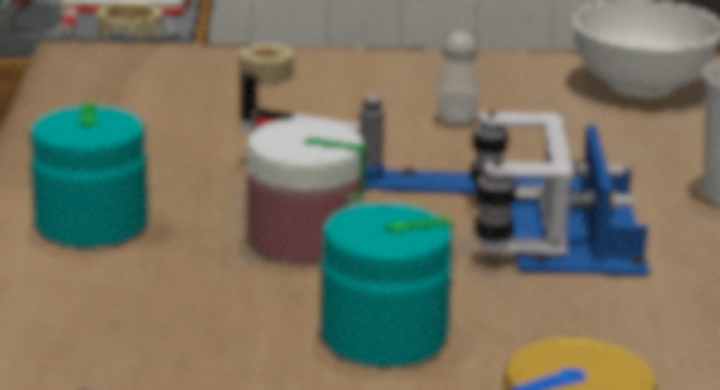

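The crops show the left and right roller tops at scene (325.7,190.7) and (352.7,207.3). The hinge top is at (290,200), the peg top at (249.7,208.7) and the lid at (304.3,225), with the seal pointing right. In the side view the hinge top is at (334.3,223.3), the roller tops at (373.3,232.7) and (374.3,246), and the peg top at (292.7,216).

```bash
cat >> h.py <<'E'
def mask_blob(f,fn,box=None):
    h=cv2.cvtColor(f["pixels"],cv2.COLOR_RGB2HSV).astype(int); m=fn(h[...,0],h[...,1],h[...,2])
    if box: z=np.zeros_like(m); x0,y0,x1,y1=box; z[y0:y1,x0:x1]=1; m=m&(z>0)
    return m
E
python3 - <<'E'
from h import *
f=grab("scene");g=grab("side")
P=dict(hinge=((290,199.5),(334.3,223.3)),rl=((325.7,190.7),(373.3,232.7)),rr=((352.7,207.3),(374.3,246)),peg=((249.7,208.7),(292.7,216)),lid=((304.3,225),(311.7,239.5)))
for k,(a,b) in P.items():
    p,e=tri(f,a,g,b); print(k,p.round(1),round(e,1), onz(f,*a,79 if k=='hinge' else 84 if k=='peg' else 90).round(1))
z=lambda x,y:onz(f,220+x/3,150+y/3,90).round(1)
print("strip",z(258,220),z(300,210))
gm=lambda h,s,v:(h>45)&(h<75)&(s>100)
m=mask_blob(f,gm,(285,205,325,245)); ys,xs=np.nonzero(m); print(len(xs)); pts=np.array([onz(f,x,y,90)[:2] for x,y in zip(xs,ys)]); print(pts.mean(0),pts.min(0),pts.max(0))
# lid ellipse: white px
m=mask_blob(f,lambda h,s,v:(s<45)&(v>140),(280,210,330,245))|m
c=max(cv2.findContours(m.astype(np.uint8),0,2)[0],key=cv2.contourArea); print(cv2.boundingRect(c))
E
```

```text
hinge [600.2 137.7  77.8] 1.7 [598.  135.4  79. ]
rl [700.2  99.5  73. ] 6.2 [686.4  85.4  90. ]
rr [690.6 -12.1  82.1] 1.2 [681.4 -19.9  90. ]
peg [491.4 177.8  81.1] 0.8 [488.6 173.9  84. ]
lid [543.8  21.1  82.7] 1.1 [538.1  14.7  90. ]
strip [545.9  16.7  90. ] [581.    1.6  90. ]
32
[562.24899664  12.78084718] [543.98995097   4.6052264 ] [583.97064558  22.52027565]
(286, 214, 37, 25)
```

The estimates agree well enough to start. I'll move above the work for a close wrist view.

Call:
{"method": "move_arm", "body": {"delta_pos": [[0.12,-0.196,0],[0.12,-0.196,0],[0.12,-0.196,0],[0.12,-0.196,0],[0.12,-0.196,0],[0.12,-0.196,0],[0.12,-0.196,0],[0.12,-0.196,0],[0.12,-0.196,0],[0.12,-0.196,0]], "twist": [[0,0,0.23],[0,0,0.23],[0,0,0.23],[0,0,0.23],[0,0,0.23],[0,0,0.23],[0,0,0.23],[0,0,0.23],[0,0,0.23],[0,0,0.23]], "jaw": [-0.36,-0.36,-0.36,-0.36,-0.36,-0.36,-0.36,-0.36,-0.36,-0.36]}}

```text
t: 1.25
tool_pos: [443.7, 197.4, 222.9]
orientation: [0.157, 3.137, 0.0]
wrist_force: [0.7, -0.1, 0.4]
finger_gap: 59.8
finger_force: 0.0
```

Call:
{"method": "move_arm", "body": {"delta_pos": [[0.12,-0.196,0],[0.12,-0.196,0],[0.12,-0.196,0],[0.12,-0.196,0],[0,0,0],[0,0,0],[0,0,0],[0,0,0],[0,0,0],[0,0,0]], "twist": [[0,0,0],[0,0,0],[0,0,0],[0,0,0],[0,0,0],[0,0,0],[0,0,0],[0,0,0],[0,0,0],[0,0,0]], "jaw": [-0.36,-0.36,-0.36,-0.36,-0.36,-0.36,-0.36,-0.36,-0.36,-0.36]}}

```text
t: 2.25
tool_pos: [538.7, 43.1, 222.8]
orientation: [0.156, 3.138, 0.0]
wrist_force: [0.2, 0.5, -0.1]
finger_gap: 59.6
finger_force: 0.0
```

Run:
```python
from h import *
f=grab("wrist","pics/w1.png"); s=status.observe(); print(s["t"],s["tool_pos"],s["orientation"],s["wrist_force"],s["finger_gap"])
```

```text
2.3 [538.75079017  43.00575527 222.77577625] [1.56312057e-01 3.13762984e+00 1.34912513e-05] [ 0.05840659 -0.53042614  0.0789125 ] 59.583935959337445
```

View pics/w1.png

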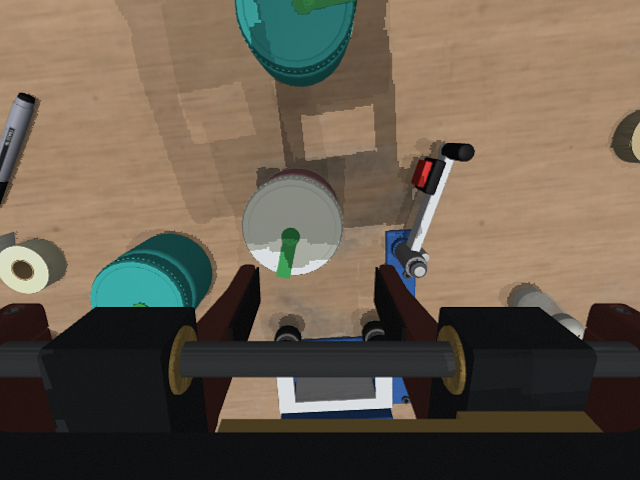

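The wrist view, with the far side at the bottom, shows the lid centre near (292,225) and the seal running from (290,236) to (283,275). The hinge top is at (418,269), the peg at (459,152), and the roller caps near (287,330) and (373,328). Next I'll work out the poses.

```bash
cat >> h.py <<'E'
def seal_lid(f,box,zt=90,red=True):
    """lid circle centre and seal direction from wrist image"""
    gm=mask_blob(f,lambda h,s,v:(h>45)&(h<75)&(s>110)&(v>40),box)
    wm=mask_blob(f,lambda h,s,v:(s<40)&(v>110),box)|gm
    wm=cv2.morphologyEx(wm.astype(np.uint8),cv2.MORPH_OPEN,np.ones((5,5)))
    c=max(cv2.findContours(wm,0,2)[0],key=cv2.contourArea)
    hull=cv2.convexHull(c)[:,0]
    P=np.array([onz(f,u,v,zt)[:2] for u,v in hull])
    (cx,cy),r=cv2.minEnclosingCircle(P.astype(np.float32))
    ys,xs=np.nonzero(gm); G=np.array([onz(f,u,v,zt)[:2] for u,v in zip(xs,ys)])
    G=G[np.hypot(G[:,0]-cx,G[:,1]-cy)<46]
    d=G.mean(0)-[cx,cy]; e=G[np.hypot(G[:,0]-cx,G[:,1]-cy)>15].mean(0)-[cx,cy]
    return (cx,cy,r),np.degrees(np.arctan2(d[1],d[0])),np.degrees(np.arctan2(e[1],e[0])),len(G)
E
python3 - <<'E'
from h import *
f=grab("wrist"); s=grab("scene")
print(seal_lid(f,(235,165,350,280)))
print("hinge79",onz(f,418,269,79), tri(f,(418,269),s,(290,199.5)))
print("peg84",onz(f,459,152,84), tri(f,(459,152),s,(249.7,208.7)))
print("rr",tri(f,(287,330),s,(352.7,207.3)),onz(f,287,330,80))
print("rl",tri(f,(373,328),s,(325.7,190.7)),onz(f,373,328,80))
# decoys approx
for n,(u,v) in dict(dA=(296,20),dB=(143,290)).items(): print(n,onz(f,u,v,90))
E
```

```text
((543.31201171875, 19.68971061706543, 46.89413070678711), np.float64(-16.85779369861577), np.float64(-16.979588901445357), 665)
hinge79 [597.74063228 136.40548825  79.        ] (array([598.45822232, 136.47611908,  78.14773598]), np.float64(0.7455920468148197))
peg84 [489.52895872 172.51404093  84.        ] (array([488.97838685, 173.09654899,  84.0736005 ]), np.float64(1.5957238592852274))
rr (array([675.48246814,  -7.15447625,  72.78404347]), np.float64(35.87511673445945)) [651.17679605   1.35412105  80.        ]
rl (array([666.83736039,  83.17444025,  90.67048728]), np.float64(29.092542868366017)) [657.65690803  89.13913261  80.        ]
dA [376.46403752  43.28709448  90.        ]
dB [ 588.33665033 -128.61433769   90.        ]
```

Call:
{"method": "move_arm", "body": {"delta_pos": [[0.2,0,0],[0.2,0,0],[0.2,0,0],[0.15,0,0],[0,0,0],[0,0,0],[0,0,0],[0,0,0],[0,0,0],[0,0,0]], "twist": [[0,0,0],[0,0,0],[0,0,0],[0,0,0],[0,0,0],[0,0,0],[0,0,0],[0,0,0],[0,0,0],[0,0,0]], "jaw": [-0.36,-0.36,-0.36,-0.36,-0.36,-0.36,-0.36,-0.36,-0.36,-0.36]}}

```text
t: 3.4
tool_pos: [688.6, 42.3, 223.1]
orientation: [0.158, 3.137, 0.0]
wrist_force: [0.2, -0.1, -0.0]
finger_gap: 59.5
finger_force: 0.0
```

Run:
```python
from h import *
f=grab("wrist","pics/w2.png"); print(seal_lid(f,(0,0,640,110)))
im=cv2.imread("pics/w2.png")[20:320,120:480]; cv2.imwrite("pics/w2c.png",cv2.resize(im,None,fx=2,fy=2,interpolation=cv2.INTER_CUBIC))
```

```text
((543.958251953125, 20.236536026000977, 46.744258880615234), np.float64(-19.46203731580638), np.float64(-18.85053774235387), 1044)
```

View pics/w2c.png

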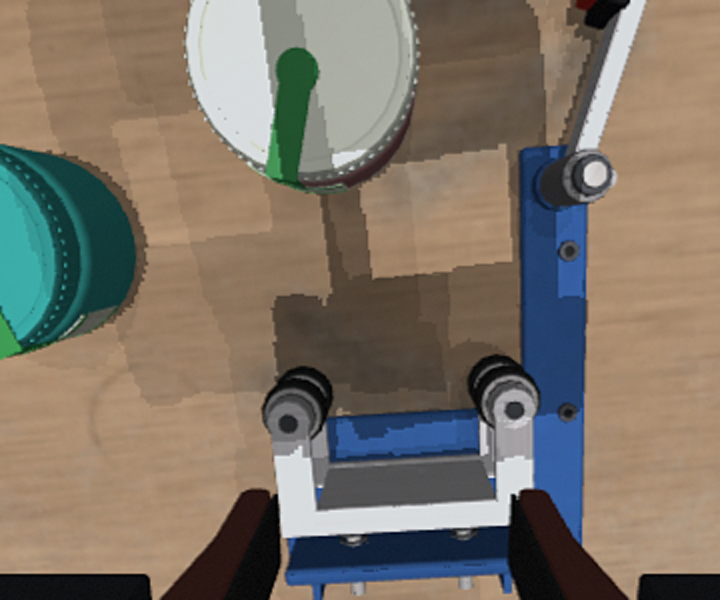

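The crop gives clear roller tops at full-image (264,231.5) and (377,224.5), the hinge top at (417.5,107), and the base strip's inner edge at crop x≈522.

Run:
```python
from h import *
f=grab("wrist"); s=grab("scene"); o=lambda u,v,z:onz(f,120+u/2,20+v/2,z)
H,e0=tri(f,(417.5,107),s,(290,199.5)); R,e1=tri(f,(264,231.5),s,(352.7,207.3)); L,e2=tri(f,(377,224.5),s,(325.7,190.7))
print(H,e0,R,e1,L,e2)
h=o(595,174,79)[:2]
for z in (76,80,84):
    r=o(288,423,z)[:2];l=o(514,409,z)[:2]; print(z,r,l,np.linalg.norm(r-l))
a,b=o(522,150,8),o(520,400,8); print("edge yaw",np.degrees(np.arctan2(*(b-a)[[1,0]])),a,b)
a,b=o(283,537,84),o(511,524,84); print("frame yaw",np.degrees(np.arctan2(*(b-a)[[1,0]]))-90)
z=80;A=np.array([[-64,88],[37,-52],[37,52]]);
for z in (78,82):
    B=np.array([h,o(288,423,z)[:2],o(514,409,z)[:2]])
    ca,cb=A.mean(0),B.mean(0);M=(A-ca).T@(B-cb);U,S,V=np.linalg.svd(M);Q=(U@V).T
    t=cb-Q@ca; print(z,"seat",t,"yaw",np.degrees(np.arctan2(Q[1,0],Q[0,0])),((A@Q.T+t)-B).round(1).tolist())
```

```text
[599.22825651 137.99720439  77.40843019] 1.608942654622226 [695.42869655  -8.30483313  77.0551759 ] 0.6565927821216275 [699.6289758   98.50890663  77.40503848] 0.21015603820991124
76 [695.989085    -8.70623522] [699.93896835  98.79834448] 107.57711762296441
80 [694.92657701  -7.95006586] [698.82548749  98.16717765] 106.1888453258376
84 [693.86406901  -7.19389649] [697.71200663  97.53601081] 104.80057302871082
edge yaw -3.29636605271065 [579.72537455 120.9700929    8.        ] [713.86392481 113.24424866   8.        ]
frame yaw -2.2356841492199777
78 seat [660.07357383  46.93759534] yaw -2.2343790316585435 [[0.7, -0.8], [-0.4, 1.9], [-0.3, -1.0]]
82 seat [659.24380297  46.99546857] yaw -2.4395016395724882 [[0.2, -0.6], [-0.4, 1.0], [0.2, -0.5]]
```

Seat ≈ (659.5, 47) at yaw ≈ −2.4°. The jar is at (543.6, 20) with its label at ≈ −19°. I'll go behind the jar and push it with two spread fingers.

Call:
{"method": "move_arm", "body": {"delta_pos": [[-0.215,-0.022,0],[-0.215,-0.022,0],[-0.215,-0.022,0],[-0.215,-0.022,0],[-0.215,-0.022,0],[0,0,-0.193],[0,0,-0.193],[0,0,-0.193],[0,0,-0.193],[0,0,-0.193]], "twist": [[0,0,0.12],[0,0,0.12],[0,0,0.12],[0,0,0.12],[0,0,0.12],[0,0,0],[0,0,0],[0,0,0],[0,0,0],[0,0,0]], "jaw": [-0.36,-0.36,-0.36,-0.36,-0.36,-0.36,-0.36,-0.36,-0.36,-0.36]}}

```text
t: 4.55
tool_pos: [474.4, 20.3, 28.7]
orientation: [0.064, 3.139, 0.0]
wrist_force: [0.2, 0.9, 0.4]
finger_gap: 59.8
finger_force: 0.0
```

Call:
{"method": "move_arm", "body": {"delta_pos": [[0.055,0,0],[0.055,0,0],[0.04,0.0095,0],[0.04,0.0095,0],[0.04,0.0095,0],[0.04,0.0095,0],[0.04,0.0095,0],[0.04,0.0095,0],[0.04,0.0095,0],[0.04,0.0095,0]], "twist": [[0,0,0],[0,0,0],[0,0,0],[0,0,0],[0,0,0],[0,0,0],[0,0,0],[0,0,0],[0,0,0],[0,0,0]], "jaw": [-0.36,-0.36,-0.36,-0.36,-0.36,-0.36,-0.36,-0.36,-0.36,-0.36]}}

```text
t: 5.55
tool_pos: [560.5, 35.7, 29.7]
orientation: [-0.064, -3.141, 0.0]
wrist_force: [-3.6, -1.6, 6.0]
finger_gap: 60.1
finger_force: 3.2
```

Call:
{"method": "move_arm", "body": {"delta_pos": [[0.034,0.0085,0],[0.034,0.0085,0],[0.034,0.0085,0],[0.034,0.0085,0],[0.034,0.0085,0],[0.034,0.0085,0],[0.034,0.0085,0],[0.034,0.0085,0],[0,0,0],[0,0,0]], "twist": [[0,0,0],[0,0,0],[0,0,0],[0,0,0],[0,0,0],[0,0,0],[0,0,0],[0,0,0],[0,0,0],[0,0,0]], "jaw": [-0.36,-0.36,-0.36,-0.36,-0.36,-0.36,-0.36,-0.36,-0.36,-0.36]}}

```text
t: 6.55
tool_pos: [615.1, 49.0, 29.6]
orientation: [0.064, 3.14, -0.0]
wrist_force: [-2.9, -2.8, 1.1]
finger_gap: 59.6
finger_force: 2.0
```

Run:
```python
from h import *
s=status.observe(); print(s["t"],s["tool_pos"],s["wrist_force"],s["finger_gap"])
f=grab("scene","pics/s2.png"); g=grab("side","pics/d2.png")
a=cv2.resize(f["pixels"][160:280,240:400,::-1],None,fx=2.5,fy=2.5);b=cv2.resize(g["pixels"][190:310,280:440,::-1],None,fx=2.5,fy=2.5)
cv2.imwrite("pics/c3.png",np.hstack([a,b]))
```

```text
6.55 [615.10657859  48.96538339  29.62295774] [-2.91923074 -2.83855929  1.0840676 ] 59.56279010837575
```

View pics/c3.png

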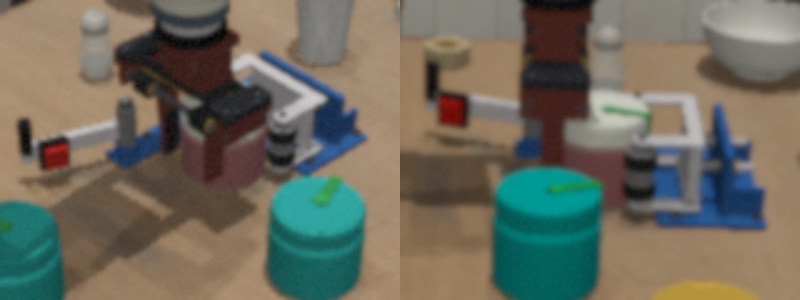

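The jar is at the rollers. I'll back off, close the fingers and press at the right front to start rolling.

Call:
{"method": "move_arm", "body": {"delta_pos": [[-0.064,0.002,0],[-0.064,0.002,0],[-0.002,-0.055,0],[-0.002,-0.055,0],[-0.003,-0.055,0],[0,0,0],[0.04,-0.001,0],[0.03,-0.001,0],[0.02,-0.001,0],[0.01,0,0]], "twist": [[0,0,0],[0,0,0],[0,0,0],[0,0,0],[0,0,0],[0,0,0],[0,0,0],[0,0,0],[0,0,0],[0,0,0]], "jaw": [1,1,1,1,1,1,1,1,1,1], "grip_force": 20}}

```text
t: 7.65
tool_pos: [606.1, 16.4, 29.4]
orientation: [-0.063, -3.137, 0.001]
wrist_force: [-9.1, -1.4, 7.3]
finger_gap: 0.6
finger_force: 4.8
```

Call:
{"method": "move_arm", "body": {"delta_pos": [[-0.011,0.037,0],[-0.005,0.037,0],[0,0.0365,0],[0.0015,0.0365,0],[0.0015,0.0365,0],[0.0015,0.0365,0],[0.0025,0.0365,0],[0.008,0.0365,0],[0.014,0.036,0],[0.0215,0.0355,0]], "twist": [[0,0,0],[0,0,0],[0,0,0],[0,0,0],[0,0,0],[0,0,0],[0,0,0],[0,0,0],[0,0,0],[0,0,0]], "jaw": [1,1,1,1,1,1,1,1,1,1]}}

```text
t: 8.65
tool_pos: [615.5, 90.1, 30.1]
orientation: [0.064, 3.139, 0.001]
wrist_force: [0.0, 0.1, -0.4]
finger_gap: 0.2
finger_force: 0.1
```

Run:
```python
from h import *
s=status.observe(); print(s["t"],s["tool_pos"],s["wrist_force"])
f=grab("scene","pics/s3.png"); g=grab("side","pics/d3.png"); w=grab("wrist")
a=cv2.resize(f["pixels"][160:280,240:400,::-1],None,fx=2.5,fy=2.5);b=cv2.resize(g["pixels"][190:310,280:440,::-1],None,fx=2.5,fy=2.5)
c=cv2.resize(w["pixels"][:,:,::-1],(400,300))
cv2.imwrite("pics/c4.png",np.vstack([np.hstack([a,b]),np.hstack([c,c*0])]))
```

```text
8.65 [615.50154113  90.13479246  30.08632127] [ 0.04373627  0.10639879 -0.37741059]
```

View pics/c4.png

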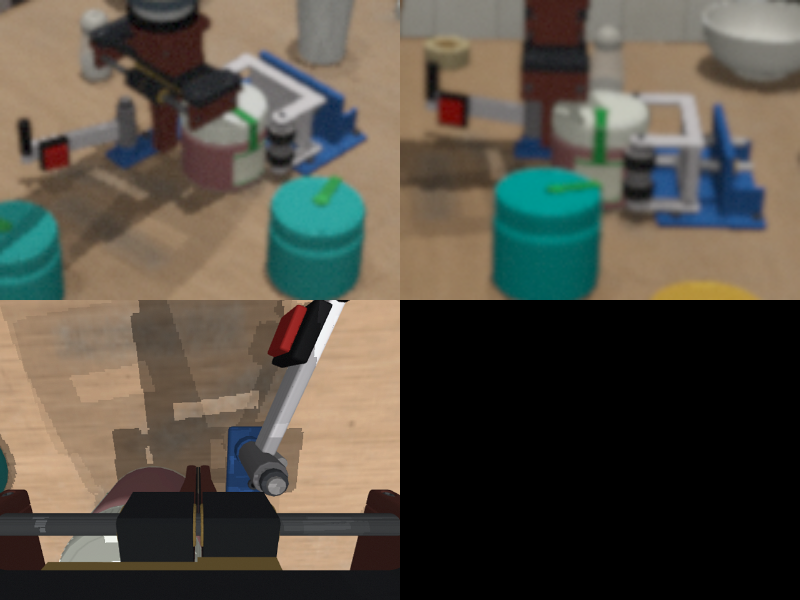

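Rolling works: the label now faces right, at roughly −85°. I'll rise and measure from the wrist camera.

Call:
{"method": "move_arm", "body": {"delta_pos": [[-0.1,0,0.05],[0,0,0.22],[0,0,0.22],[0,0,0.22],[0,0,0.22],[0.2,-0.06,0],[0.2,-0.06,0],[0.1,-0.06,0],[0,0,0],[0,0,0]], "twist": [[0,0,0],[0,0,0],[0,0,0],[0,0,0],[0,0,0],[0,0,0],[0,0,0],[0,0,0],[0,0,0],[0,0,0]], "jaw": [1,1,1,1,1,1,1,1,1,1]}}

```text
t: 9.8
tool_pos: [693.9, 52.8, 215.3]
orientation: [-0.066, -3.14, -0.0]
wrist_force: [-0.5, 0.2, -0.0]
finger_gap: 0.8
finger_force: 0.0
```

```bash
cat >> h.py <<'E'
S=np.array([659.5,47.]);yaw=-0.042
def stand(p):
    d=np.array(p)[:2]-S; c,s=np.cos(yaw),np.sin(yaw); return np.array([c*d[0]+s*d[1],-s*d[0]+c*d[1]])
def jarpose(f,box=None):
    if box is None:
        u,v=proj(f,[S[0]-5,S[1],90]); box=tuple(int(t) for t in (u-85,max(v-85,0),u+85,v+48))
    gm=mask_blob(f,lambda h,s,v:(h>45)&(h<75)&(s>110)&(v>40),box)
    wm=mask_blob(f,lambda h,s,v:(s<40)&(v>90),box)|gm
    wm=cv2.morphologyEx(wm.astype(np.uint8),cv2.MORPH_OPEN,np.ones((5,5)))
    c=max(cv2.findContours(wm,0,2)[0],key=cv2.contourArea)
    return c,gm,box
E
python3 - <<'E'
from h import *
f=grab("wrist","pics/w3.png"); s=status.observe(); print(s["t"],s["tool_pos"])
c,gm,box=jarpose(f); print(box)
b=seal_lid(f,box); print(b,stand(b[0][:2]),"label stand deg",b[2]-np.degrees(yaw))
im=f["pixels"][:,:,::-1].copy()
cv2.drawContours(im,[c],0,(255,0,255),1); cv2.imwrite("pics/c5.png",im[:330])
E
```

```text
9.85 [693.36546316  53.21790902 215.28806947]
(222, 95, 392, 228)
((657.8213500976562, 45.12942886352539, 46.547977447509766), np.float64(-89.51744584407865), np.float64(-90.73683427339509), 841) [-1.59862866 -1.93940411] label stand deg -88.33041153384563
```

View pics/c5.png

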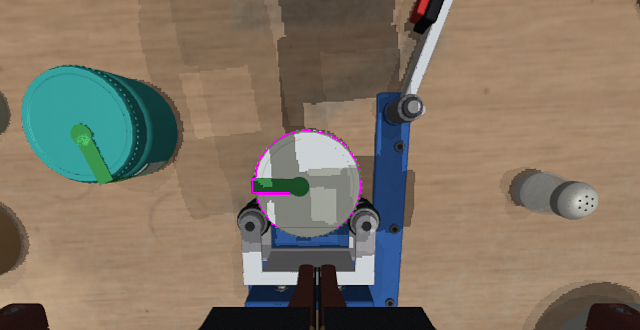

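The contour fits the lid. The jar touches both rollers and the label is at −88° in the stand frame, so it needs about 92° more. I'll make a second pass.

Call:
{"method": "move_arm", "body": {"delta_pos": [[-0.186,-0.062,0],[-0.186,-0.063,0],[-0.186,-0.063,-0.185],[0,0,-0.185],[0,0,-0.185],[0,0,-0.185],[0,0,-0.187],[0.06,-0.003,0],[0.045,-0.002,0],[0.03,0,0]], "twist": [[0,0,0],[0,0,0],[0,0,0],[0,0,0],[0,0,0],[0,0,0],[0,0,0],[0,0,0],[0,0,0],[0,0,0]], "jaw": [1,1,1,1,1,1,1,1,1,1]}}

```text
t: 10.85
tool_pos: [612.1, 15.3, 34.5]
orientation: [-0.063, -3.138, 0.001]
wrist_force: [-11.1, -4.4, 0.8]
finger_gap: 0.1
finger_force: 6.0
```

Call:
{"method": "move_arm", "body": {"delta_pos": [[-0.015,0.0375,0],[-0.008,0.0375,0],[-0.002,0.037,0],[0.0015,0.037,0],[0.0015,0.037,0],[0.0015,0.037,0],[0.0055,0.037,0],[0.0115,0.0365,0],[0.0185,0.0365,0],[0.0275,0.036,0]], "twist": [[0,0,0],[0,0,0],[0,0,0],[0,0,0],[0,0,0],[0,0,0],[0,0,0],[0,0,0],[0,0,0],[0,0,0]], "jaw": [1,1,1,1,1,1,1,1,1,1]}}

```text
t: 11.85
tool_pos: [620.8, 90.1, 35.1]
orientation: [-0.064, -3.14, -0.001]
wrist_force: [-4.2, 1.6, -0.8]
finger_gap: 0.6
finger_force: 2.0
```

Call:
{"method": "move_arm", "body": {"delta_pos": [[-0.12,0,0],[0,0,0.23],[0,0,0.23],[0,0,0.23],[0,0,0.23],[0.2,-0.06,0],[0.2,-0.06,0],[0.1,-0.06,0],[0,0,0],[0,0,0]], "twist": [[0,0,0],[0,0,0],[0,0,0],[0,0,0],[0,0,0],[0,0,0],[0,0,0],[0,0,0],[0,0,0],[0,0,0]], "jaw": [1,1,1,1,1,1,1,1,1,1]}}

```text
t: 12.85
tool_pos: [697.2, 53.4, 219.0]
orientation: [0.065, 3.139, 0.001]
wrist_force: [0.4, -0.8, -0.8]
finger_gap: 0.4
finger_force: 0.0
```

```bash
sed -i 's/S=np.array(\[659.5,47.\])/S=np.array([658.2,45.5])/' h.py
cat > m.py <<'E'
from h import *
f=grab("wrist","pics/w4.png"); s=status.observe(); print(s["t"],s["tool_pos"])
b=seal_lid(f,jarpose(f)[2]); print(b,stand(b[0][:2]),"label stand deg",b[1]-np.degrees(yaw),b[2]-np.degrees(yaw))
E
python3 m.py
```

```text
12.9 [696.50684565  53.76042    218.47383598]
((656.26416015625, 45.7181396484375, 46.35694122314453), np.float64(165.83925123865816), np.float64(166.64551375565924), 888) [-1.94329186  0.13666591] label stand deg 168.24567397820763 169.0519364952087
```

It overshot by 11° (label at 169°), so I'll roll back about 9 mm.

Call:
{"method": "move_arm", "body": {"delta_pos": [[-0.188,0,0],[-0.188,0,0],[-0.188,0,-0.186],[0,0,-0.186],[0,0,-0.186],[0,0,-0.186],[0,0,-0.186],[0.05,-0.003,0],[0.035,-0.001,0],[0.015,0,0]], "twist": [[0,0,0],[0,0,0],[0,0,0],[0,0,0],[0,0,0],[0,0,0],[0,0,0],[0,0,0],[0,0,0],[0,0,0]], "jaw": [1,1,1,1,1,1,1,1,1,1]}}

```text
t: 13.9
tool_pos: [605.7, 52.8, 34.4]
orientation: [-0.064, -3.139, -0.0]
wrist_force: [-8.3, 0.0, -1.9]
finger_gap: 0.2
finger_force: 3.9
```

Call:
{"method": "move_arm", "body": {"delta_pos": [[0,-0.0095,0],[0,-0.0095,0],[0,-0.0095,0],[0,-0.0095,0],[0,-0.0095,0],[0,0,0],[-0.01,0,0],[-0.015,0,0],[-0.03,0,0],[-0.1,0,0]], "twist": [[0,0,0],[0,0,0],[0,0,0],[0,0,0],[0,0,0],[0,0,0],[0,0,0],[0,0,0],[0,0,0],[0,0,0]], "jaw": [1,1,1,1,1,1,1,1,1,1]}}

```text
t: 14.9
tool_pos: [578.5, 43.1, 34.7]
orientation: [0.064, 3.134, 0.001]
wrist_force: [-0.1, -0.4, 0.7]
finger_gap: 0.3
finger_force: 0.0
```

Call:
{"method": "move_arm", "body": {"delta_pos": [[0,0,0.23],[0,0,0.23],[0,0,0.23],[0,0,0.23],[0.2,0,0],[0.2,0,0],[0.2,0,0],[0,0,0],[0,0,0],[0,0,0]], "twist": [[0,0,0],[0,0,0],[0,0,0],[0,0,0],[0,0,0],[0,0,0],[0,0,0],[0,0,0],[0,0,0],[0,0,0]], "jaw": [1,1,1,1,1,1,1,1,1,1]}}

```text
t: 15.9
tool_pos: [694.3, 43.0, 217.3]
orientation: [0.064, 3.141, -0.0]
wrist_force: [-0.3, -0.3, 0.1]
finger_gap: 0.1
finger_force: 0.0
```

```bash
python3 m.py; python3 -c "
import cv2;i=cv2.imread('pics/w4.png')[:330];cv2.imwrite('pics/w5c.png',i)"
```

```text
15.95 [694.1793178   43.06406835 217.36493116]
((657.9512939453125, 46.22043228149414, 46.128662109375), np.float64(179.0112515364646), np.float64(179.27315217258186), 894) [-0.27873599  0.70935437] label stand deg 181.41767427601408 181.67957491213133
```

View pics/w5c.png

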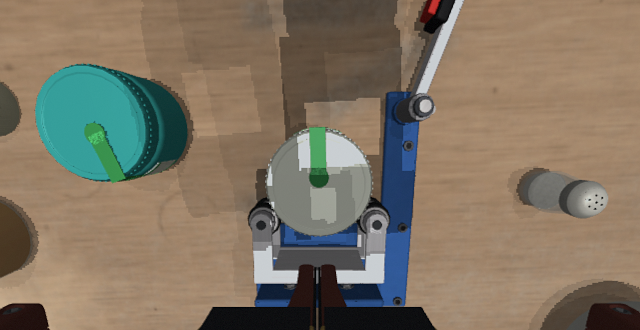

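The label now sits within about 2° of front, and the jar is seated. Next I'll plan the stamp arm's arc.

```bash
cat > arc.py <<'E'
from h import *
H=S+np.array([-64+.042*88,88+.042*64]); t0=np.radians(161.5)
def tgt(a,hx=10,hy=11.5):
    th=t0+a; r=np.array([np.cos(th),np.sin(th)]); t=np.array([-r[1],r[0]])
    return H+116*r-t*(8+hx*abs(t[0])+hy*abs(t[1]))
if __name__=="__main__":
    print(H,tgt(0))
    prev=None
    A=np.linspace(0,1.7,21)
    P=[tgt(a) for a in A]; print(P[0],P[-1])
    for i in range(20): print(A[i+1].round(2),P[i+1].round(1),((P[i+1]-P[i])/200).round(3).tolist())
    for a in(1.75,1.8,1.84,1.87,1.9):print(a,tgt(a))
E
python3 arc.py
```

```text
[597.896 136.188] [494.89615208 193.93315868]
[494.89615208 193.93315868] [555.91704874  26.21151587]
0.08 [490.2 184.4] [-0.023, -0.047]
0.17 [486.4 174.5] [-0.019, -0.05]
0.26 [483.5 164.2] [-0.015, -0.052]
0.34 [481.6 153.9] [-0.01, -0.051]
0.42 [480.4 144.7] [-0.006, -0.046]
0.51 [480.  135.4] [-0.002, -0.047]
0.6 [480.3 126. ] [0.002, -0.047]
0.68 [481.4 116.5] [0.006, -0.047]
0.76 [483.3 107.1] [0.01, -0.047]
0.85 [486.1  97.7] [0.014, -0.047]
0.94 [489.7  88.5] [0.018, -0.046]
1.02 [494.   79.5] [0.022, -0.045]
1.1 [499.2  70.9] [0.026, -0.043]
1.19 [505.3  62.7] [0.03, -0.041]
1.27 [512.   54.9] [0.034, -0.039]
1.36 [519.5  47.7] [0.038, -0.036]
1.44 [527.8  41.2] [0.041, -0.033]
1.53 [536.6  35.4] [0.044, -0.029]
1.61 [546.   30.4] [0.047, -0.025]
1.7 [555.9  26.2] [0.05, -0.021]
1.75 [561.94391622  24.18174666]
1.8 [568.09628263  22.47700292]
1.84 [573.09600492  21.35325525]
1.87 [576.88472393  20.65315028]
1.9 [580.55676194  20.07613831]
```

Call:
{"method": "move_arm", "body": {"delta_pos": [[-0.163,0.132,0],[-0.163,0.132,0],[-0.163,0.132,0],[-0.163,0.132,0],[-0.163,0.132,0],[-0.165,0.132,0],[0,0,-0.2],[0,0,-0.2],[0,0,-0.2],[0,0,-0.2]], "twist": [[0,0,0],[0,0,0],[0,0,0],[0,0,0],[0,0,0],[0,0,0],[0,0,0],[0,0,0],[0,0,0],[0,0,0]], "jaw": [1,1,1,1,1,1,1,1,1,1]}}

```text
t: 16.95
tool_pos: [498.6, 201.5, 56.7]
orientation: [0.063, 3.139, 0.001]
wrist_force: [0.0, 0.0, -0.3]
finger_gap: 0.6
finger_force: 0.0
```

Call:
{"method": "move_arm", "body": {"delta_pos": [[-0.042,-0.085,0],[-0.019,-0.05,0],[-0.015,-0.052,0],[-0.01,-0.051,0],[-0.006,-0.046,0],[-0.002,-0.047,0],[0.002,-0.047,0],[0.006,-0.047,0],[0.01,-0.047,0],[0.014,-0.047,0]], "twist": [[0,0,0],[0,0,0],[0,0,0],[0,0,0],[0,0,0],[0,0,0],[0,0,0],[0,0,0],[0,0,0],[0,0,0]], "jaw": [1,1,1,1,1,1,1,1,1,1]}}

```text
t: 17.95
tool_pos: [487.1, 96.9, 57.1]
orientation: [0.064, 3.141, 0.0]
wrist_force: [1.4, 1.7, 0.1]
finger_gap: 0.5
finger_force: 0.6
```

Run:
```python
from h import *
from arc import H,t0
s=status.observe(); print(s["t"],s["tool_pos"],s["wrist_force"])
for n in("scene","side"):
    f=grab(n); m=mask_blob(f,lambda h,s,v:((h<6)|(h>174))&(s>180)&(v>110),(200,150,400,300))
    k,l,st,c=cv2.connectedComponentsWithStats(m.astype(np.uint8))
    for i in range(1,k):
        if st[i,4]>8:
            p=onz(f,*c[i],38); d=p[:2]-H; print(n,st[i,4],c[i],p, "arm angle~",np.degrees(np.arctan2(d[1],d[0]))%360-13.4-161.5, np.hypot(*d))
f=grab("wrist","pics/w6.png")
```

```text
17.95 [487.12140797  96.90033683  57.05033207] [1.36738405 1.73412311 0.12161738]
scene 11 [286.18181818 228.        ] [539.91382684  88.62188064  38.        ] arm angle~ 44.46400345630539 74.99645401670215
side 24 [217.         184.66666667] [228.28007049 564.11106875  38.        ] arm angle~ -44.08138801857166 565.4503409786129
side 18 [308.55555556 243.16666667] [535.25454274  99.78070938  38.        ] arm angle~ 35.26520595558574 72.45303981121263
```

The arm is swinging with the finger, at about 0.8 rad. I'll continue.

Call:
{"method": "move_arm", "body": {"delta_pos": [[0.018,-0.046,0],[0.022,-0.045,0],[0.026,-0.043,0],[0.03,-0.041,0],[0.034,-0.039,0],[0.038,-0.036,0],[0.041,-0.033,0],[0.044,-0.029,0],[0.047,-0.025,0],[0.05,-0.021,0]], "twist": [[0,0,0],[0,0,0],[0,0,0],[0,0,0],[0,0,0],[0,0,0],[0,0,0],[0,0,0],[0,0,0],[0,0,0]], "jaw": [1,1,1,1,1,1,1,1,1,1]}}

```text
t: 19.1
tool_pos: [557.5, 25.6, 57.0]
orientation: [-0.064, -3.141, 0.0]
wrist_force: [-1.2, 0.2, 0.0]
finger_gap: 0.7
finger_force: 0.5
```

Run:
```python
from h import *
s=status.observe(); print(s["t"],s["tool_pos"],s["wrist_force"])
f=grab("wrist","pics/w7.png"); 
# dark peg top visible? seal green
g=grab("side"); m=mask_blob(g,lambda h,s,v:(h>45)&(h<75)&(s>100),(320,200,400,290)); ys,xs=np.nonzero(m)
if len(xs): print(len(xs), stand(onz(g,xs.mean(),ys.mean(),90)))
```

```text
19.1 [557.50647707  25.61441806  56.98259007] [-1.1713511   0.20601235  0.02508446]
20 [ -19.78708986 -160.14837706]
```

Call:
{"method": "move_arm", "body": {"delta_pos": [[0.015,-0.004,0],[0.015,-0.004,0],[0.015,-0.004,0],[0.015,-0.004,0],[0.014,-0.003,0],[0.012,-0.003,0],[0.012,-0.002,0],[0.01,-0.002,0],[0,0,0],[0,0,0]], "twist": [[0,0,0],[0,0,0],[0,0,0],[0,0,0],[0,0,0],[0,0,0],[0,0,0],[0,0,0],[0,0,0],[0,0,0]], "jaw": [1,1,1,1,1,1,1,1,1,1]}}

```text
t: 20.2
tool_pos: [575.9, 21.4, 56.7]
orientation: [-0.064, -3.136, -0.001]
wrist_force: [-7.7, 3.0, 4.8]
finger_gap: 0.1
finger_force: 4.1
```

Call:
{"method": "move_arm", "body": {"delta_pos": [[0.01,0,0],[0.005,0,0],[0,0,0],[0,0,0],[0,0,0],[0,0,0],[0,0,0],[0,0,0],[0,0,0],[0,0,0]], "twist": [[0,0,0],[0,0,0],[0,0,0],[0,0,0],[0,0,0],[0,0,0],[0,0,0],[0,0,0],[0,0,0],[0,0,0]], "jaw": [1,1,1,1,1,1,1,1,1,1]}}

```text
t: 21.2
tool_pos: [577.4, 21.2, 56.6]
orientation: [-0.064, -3.133, -0.0]
wrist_force: [-12.4, 2.8, 8.2]
finger_gap: 0.4
finger_force: 6.5
```

It is pressed firmly. Now I'll release: ease back, retreat fast, lift, then go to the viewing spot.

Call:
{"method": "move_arm", "body": {"delta_pos": [[-0.015,0,0],[-0.025,0,0],[-0.05,0,0],[-0.22,-0.06,0],[-0.05,0,0.22],[0,0,0.22],[0,0,0.22],[0,0,0.12],[0,0,0],[0,0,0]], "twist": [[0,0,0],[0,0,0],[0,0,0],[0,0,0],[0,0,0],[0,0,0],[0,0,0],[0,0,0],[0,0,0],[0,0,0]], "jaw": [1,1,1,1,1,1,1,1,1,1]}}

```text
t: 22.2
tool_pos: [509.3, 8.7, 213.2]
orientation: [0.064, 3.139, -0.0]
wrist_force: [-0.4, -0.3, 0.9]
finger_gap: 0.4
finger_force: 0.0
```

Call:
{"method": "move_arm", "body": {"delta_pos": [[0.2,0.03,0],[0.2,0.03,0],[0.2,0.03,0],[0.2,0.03,0],[0.15,0.03,0],[0,0,0],[0,0,0],[0,0,0],[0,0,0],[0,0,0]], "twist": [[0,0,0],[0,0,0],[0,0,0],[0,0,0],[0,0,0],[0,0,0],[0,0,0],[0,0,0],[0,0,0],[0,0,0]], "jaw": [1,1,1,1,1,1,1,1,1,1]}}

```text
t: 23.2
tool_pos: [698.6, 38.6, 213.2]
orientation: [-0.064, -3.141, 0.0]
wrist_force: [0.2, 0.1, 1.1]
finger_gap: 0.5
finger_force: 0.0
```

Call:
{"method": "move_arm", "body": {"delta_pos": [[0,0,0],[0,0,0],[0,0,0],[0,0,0],[0,0,0],[0,0,0],[0,0,0],[0,0,0],[0,0,0],[0,0,0]], "twist": [[0,0,0],[0,0,0],[0,0,0],[0,0,0],[0,0,0],[0,0,0],[0,0,0],[0,0,0],[0,0,0],[0,0,0]], "jaw": [1,1,1,1,1,1,1,1,1,1]}}

```text
t: 24.2
tool_pos: [699.3, 38.8, 213.0]
orientation: [-0.064, -3.141, -0.0]
wrist_force: [-0.9, 0.4, 1.4]
finger_gap: 0.7
finger_force: 0.0
```

```bash
python3 m.py
python3 - <<'E'
from h import *
from arc import H
for n,zz in(("scene",38),("side",38)):
    f=grab(n); m=mask_blob(f,lambda h,s,v:((h<6)|(h>174))&(s>150)&(v>90),(230,200,400,300))
    k,l,st,c=cv2.connectedComponentsWithStats(m.astype(np.uint8)); i=1+np.argmax(st[1:,4])
    p=onz(f,*c[i],zz); d=p[:2]-H; print(n,st[i,4],p,"arm deg~",np.degrees(np.arctan2(d[1],d[0]))%360-13.4-161.5)
f0=cv2.imread("pics/scene0.png");d=cv2.absdiff(f0,f_:=grab("scene","pics/sE.png")["pixels"][:,:,::-1].copy()).max(2)>60
k,l,st,c=cv2.connectedComponentsWithStats(d.astype(np.uint8))
print([(st[i].tolist()) for i in range(1,k) if st[i,4]>25])
E
```

```text
24.25 [699.35619327  38.86715382 213.02492884]
((658.3444213867188, 46.832454681396484, 46.078773498535156), np.float64(179.8930025208397), np.float64(179.6291340357367), 932) [0.08834738 1.33734354] label stand deg 182.29942526038917 182.03555677528618
scene 77 [511.2633642  154.65644911  38.        ] arm deg~ -6.934237623277255
side 83 [510.998613   160.84930479  38.        ] arm deg~ -10.743836029557684
[[231, 0, 26, 15, 212], [313, 2, 13, 25, 104], [18, 6, 47, 148, 2869], [134, 12, 9, 6, 29], [313, 13, 64, 70, 992], [0, 17, 30, 14, 65], [266, 24, 52, 18, 128], [362, 24, 13, 11, 34], [364, 32, 13, 13, 77], [329, 65, 8, 19, 84], [333, 88, 16, 6, 55], [348, 89, 16, 9, 52], [331, 93, 13, 7, 32], [334, 130, 15, 29, 258], [20, 134, 7, 12, 37], [9, 139, 8, 11, 40], [14, 164, 9, 12, 26], [1, 169, 7, 12, 42], [77, 177, 26, 22, 318], [64, 195, 12, 8, 48], [286, 194, 64, 47, 1470], [48, 199, 12, 6, 52], [0, 200, 15, 46, 362], [103, 216, 23, 38, 574], [48, 246, 52, 35, 312], [309, 246, 13, 13, 59], [3, 254, 28, 35, 410], [67, 255, 30, 26, 140], [65, 259, 64, 62, 2306], [0, 285, 7, 8, 35], [0, 293, 9, 9, 36], [211, 297, 21, 13, 119], [26, 356, 64, 68, 2417], [151, 356, 11, 19, 109]]
```

The arm is back at its starting place: its image region matches the first picture. The jar is seated, the label is within 2.3° of front, and none of the objects to be left alone has changed in the scene view.

```bash
python3 -c "
from plant import close_job
print(close_job())"
```

```text
the job is handed in; nothing more can be done
None
```

I handed the job in at about 24 s of the 67 s allowed; no verdict came back. The stamp was pressed with about 12 N at the handle (pad force not measured), the stamp arm is open again, and the jar is seated, its label about 2° off straight front (limit about 12°).

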